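# Set the rib sander's click dial four clicks on and confirm

### The job

On the rib sander's grey setting console, push the fin of the click-stop dial round with your fingertips, clockwise as seen from above, by exactly four clicks from where it stands, never past the fourth and never backwards. Only then press the round confirm button fully down with a fingertip, let it come back up, and draw clear. Pinch and lift nothing, and leave the loose tools and parts lying around the console where they are.

Things in the scene. Friction and masses are not known exactly. Their poses are not given: they have to be found in the camera images.
- console: Grey steel setting console fixed to the cart top: box 150 (its x) by 280 (its y) by 45 mm high, its top face 45 mm above the cart top. Origin: centre of its underside; its x axis points away from the robot when its yaw is 0. The dial's axis stands 65 mm to its +y side, the button 90 mm to its -y side and 10 mm to its -x side.
- dial (a joint): Dial angle in rad, 0 at the start, growing clockwise seen from above. 12 click stops a turn, 0.5236 rad (30 deg) apart, one at 0; no end stop within 5 clicks. Between stops it resists with up to 0.15 to 0.35 N m (4 to 10 N at 36 mm radius); past halfway it snaps on to the next stop by itself, damped, ahead of the finger. Let go, it settles within 0.02 rad of a stop. Four clicks: 2.094 rad.
- dial_centre (a point): Centre of the dial's upper face, on its vertical axis, 66 mm above the cart top. The dial is an aluminium disc with knurled rim, 115 mm across, 18 mm thick, with a hub 20 mm across and 6 mm high in the middle. The point turns with the dial: x points from the axis out along the fin, z up. The fin may stand in any direction at the start.
- bezel: Fixed dark disc under the dial, 128 mm across, 3 mm thick, with 12 white tick marks round the dial, one at each click stop; at the start the fin points at one. Origin on the dial's axis, on the console's top.
- fin_mid (a point): Centre of the fin that the dial is pushed by: a black ebony-like upright plate on the disc, running radially from 16 to 52 mm from the axis, 14 mm thick, 28 mm high above the disc (its top is 94 mm above the cart top); the point is 34 mm from the axis and 14 mm above the disc. Axes as for dial_centre.
- fin_trail: The fin's anticlockwise half (7 mm thick), whose outer face is pushed to turn the dial clockwise. Origin at the middle of its underside. Forces on both halves at once mean that the fin is being pinched.
- fin_lead: The fin's clockwise half (7 mm thick). Origin at the middle of its underside.
- confirm (a joint): Travel of the confirm button in m: 0 up, 0.006 fully down; it takes about 5 N to press it down and a spring brings it back up.
- confirm_top (a point): Middle of the top of the confirm button: a plain round aluminium button 32 mm across in a low black round housing (48 mm across, 12 mm high) on the console's other end; when up its top is 67 mm above the cart top; it is pressed straight down. The point moves with it.
- bass_bar: Bystander, loose: spruce bass bar, 270 mm long, 14 mm wide, 20 mm high, lying along its y axis. Origin under its middle.
- tailpiece: Bystander, loose: dark rosewood violin tailpiece, 112 by 44 by 9 mm, lying along its x axis. Origin on its underside.
- neck_gauge: Bystander, loose: steel neck gauge with knurled round grip, 130 mm long, 22 mm across, lying along its x axis. Origin on its underside.
- weight: Bystander, loose: cylindrical bronze bench weight, 48 mm across, 45 mm high, upright. Origin: centre of its underside.

How it is judged:
By the outcome, as a careful person would: the job done as asked, in the order asked, and still so for the second after the job is handed in, with the robot touching nothing.
It also fails if it takes over 51 s, if anything falls off the work surface, if the arm or the gripper's body presses on something with over 40 N, if the wrist force passes 120 N, or if a joint passes its speed limit or range.

### The arm

A 7-joint arm with a two-finger parallel gripper is mounted at the origin on the work surface. World frame = base frame: x ahead of the robot, y to its left, z up, the work surface at z = 0. Lengths are in m, angles in rad, forces in N, time in s.
With the tool pointing down it reaches from about 0.425 to 0.925 m from the base axis. Payload 6.8 kg.
Tool frame: the origin (TCP) lies at the very end of the fingers, on their centre line; the grasp point (between the pads) lies 19 mm behind it; z points along the fingers, y is the direction in which the jaws open and shut (so a half turn about z gives the same grasp; the last joint's range is limited). The gripper opens to 85 mm and grips with 20 to 120 N. Pads are 22 mm wide; open, the fingers measure 114 mm over their backs; the gripper's body (76 mm by 85 mm) begins 54 mm behind the grasp point. The pads swing forward as they close: fully open they stand 13 mm farther back than shut.
Start: joints at [1.075, 0.477, 0.022, 1.555, -0.011, 1.109, -0.083], TCP at [0.255, -0.625, 0.231] pointing down, gripper open.
Joint ranges: [-2.96, 2.96], [-0.34, 2.1], [-1.41, 1.46], [0.24, 2.44], [-1.37, 4.51], [0.17, 1.92], [-2.96, 2.96]. Speed limits (rad/s): [2.39, 2.39, 3.14, 3.14, 3.14, 3.14, 3.14].

### API

Orientations are given as a unit quaternion [x, y, z, w].
In Python, from cell import env gives the robot as it stands.
- The arm moves only by the shell command python3 -m inch 'ROWS' [FORCE]. ROWS is JSON, a list that holds one entry, the list of rows, each a list of 5 numbers: the finger opening in mm, from 0 to 85.4, then the shift along the world's x, y, z normalised to -1 to 1, where 1 is 25 mm, then the turn about the world's z normalised to -1 to 1, where 1 is 6 degrees. A call has 1 to 5 rows; each row shifts and turns the commanded pose from where the row before left it; what a row does not reach is not made up. A row lasts 1/10 s, in which the tool goes at most 50 mm and 8.59 degrees, less where a joint would pass 70% of its speed; a pose out of reach is approached as far as the arm can. A call with a number of a shift or a turn outside -1 to 1 is refused whole. A call with a gripper value outside its range is refused whole. The fingers move at their own pace and stop on an object; FORCE is the grip in N (left out, the last holds). Time passes only in rows, so rows that do not move let the fingers close. It gives the time, the measured TCP pose, the force and the opening at its end, in the units of the state.
- env.observe(): the state, without advancing time (a new reading comes with each control period).
- env.read_camera(name): name is "scene" or "top"; returns a dict with "pixels" (480x640x3 uint8, blue, green, red), "vertical_fov" (degrees; the focal length in pixels is half the picture's height over the tangent of half this angle, whatever the lens; pixels are square), "cx", "cy" (the principal point, pixels), "extrinsics" (4x4, takes a point from camera to world coordinates). Camera axes: x right, y down, z forward; pixel columns grow to the right and rows downward; lengths in m; the calibration is good to about 2 mm. A picture is of the moment at which its call begins. There is no depth.
- env.sign_off(): hands the job in, once; it reports no verdict.
The state is a dict: "clock": time; "joints": joint angles; "qvel": joint speeds; "effort": joint torques, N m; "position": TCP position; "ee_rot": TCP orientation; "wrist_force": force on the tool from outside, world axes, zero at the start; "torque": the same for the moment, N m; "gripper_width": finger opening in m.
Only numpy, scipy, OpenCV 4.12 (cv2) and the standard library are available. Lean on these libraries where they do the work, as an engineer would, in place of code of your own. Each camera call takes 0.05 s, during which the arm holds its last target.

## Working session

There is one attempt and no reset: what is moved stays moved. The work goes in short steps, Python scripts to look and compute and a shell command to move; the robot and the scene stay as the last step left them, time stands still between calls to the robot, and variables do not carry over. Pictures are saved under pics/ and viewed, and the job is handed in when it is done.

```bash
mkdir -p pics; ls
python3 - <<'E'
from cell import env
import cv2,numpy as np
for n in("scene","top"):
    c=env.read_camera(n); cv2.imwrite(f"pics/{n}0.png",c["pixels"]); print(n,c["vertical_fov"],c["cx"],c["cy"],np.round(c["extrinsics"],4).tolist())
o=env.observe()
for k,v in o.items(): print(k,np.round(v,3))
E
```

```text
pics
scene 54.61421648119183 320.2759160020295 241.93681854485163 [[-0.4746, 0.6158, -0.6289, 1.0908], [0.8801, 0.3196, -0.3512, 0.331], [-0.0153, -0.7202, -0.6936, 0.598], [0.0, 0.0, 0.0, 1.0]]
top 54.95243697661458 319.99375153622316 242.0553211262992 [[-0.0261, -0.999, 0.0358, 0.5665], [-0.9996, 0.0263, 0.0048, 0.0584], [-0.0057, -0.0356, -0.9993, 0.8997], [0.0, 0.0, 0.0, 1.0]]
clock 0.1
joints [ 1.075  0.478  0.022  1.556 -0.012  1.109 -0.083]
qvel [ 0.001 -0.003 -0.001 -0.002 -0.001 -0.    -0.003]
effort [ 4.0000e-03 -5.9776e+01  1.6130e+00 -2.8195e+01  1.3000e-02  5.0000e-03
 -0.0000e+00]
position [ 0.255 -0.624  0.23 ]
ee_rot [ 0.981  0.193 -0.    -0.001]
wrist_force [ 0.458 -0.211 -0.086]
torque [ 0.001 -0.019 -0.02 ]
gripper_width 0.085
```

View pics/scene0.png

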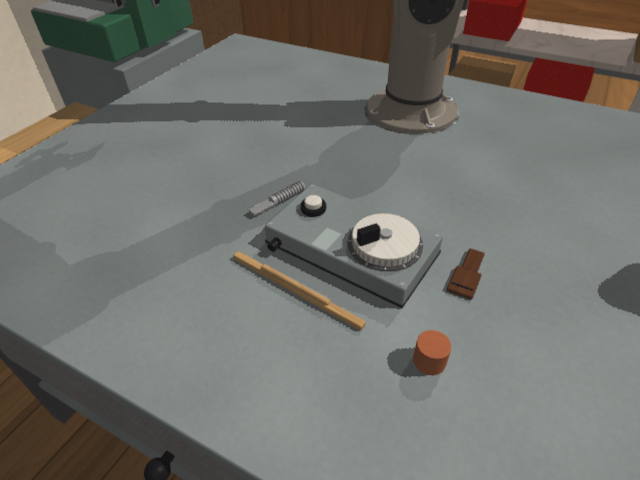

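View pics/top0.png

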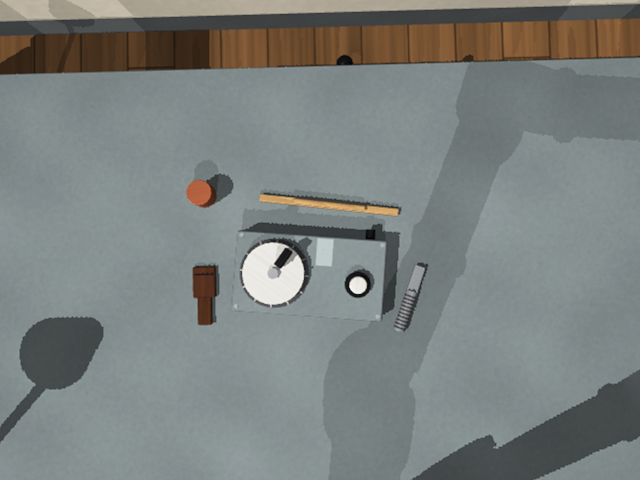

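```bash
cat > h.py <<'E'
import numpy as np,cv2
from cell import env
def cam(n):
    c=env.read_camera(n); c["f"]=240/np.tan(np.radians(c["vertical_fov"]/2)); return c
def px2w(c,u,v,z):
    E=np.array(c["extrinsics"]); d=E[:3,:3]@np.array([(u-c["cx"])/c["f"],(v-c["cy"])/c["f"],1]); o=E[:3,3]
    return o+d*(z-o[2])/d[2]
def w2px(c,p):
    E=np.array(c["extrinsics"]); q=E[:3,:3].T@(np.array(p)-E[:3,3]); return c["cx"]+c["f"]*q[0]/q[2],c["cy"]+c["f"]*q[1]/q[2]
def crop(c,u0,v0,w,h,s,name):
    cv2.imwrite(name,cv2.resize(c["pixels"][v0:v0+h,u0:u0+w],None,fx=s,fy=s,interpolation=cv2.INTER_CUBIC))
E
python3 - <<'E'
from h import *
c=cam("top"); crop(c,225,215,180,120,4,"pics/t1.png")
c=cam("scene"); crop(c,250,170,200,140,4,"pics/s1.png")
E
```

```text
(no output)
```

View pics/t1.png

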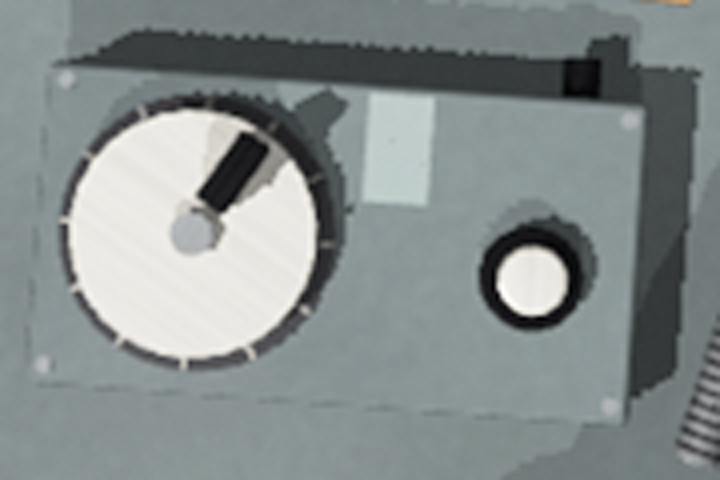

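View pics/s1.png

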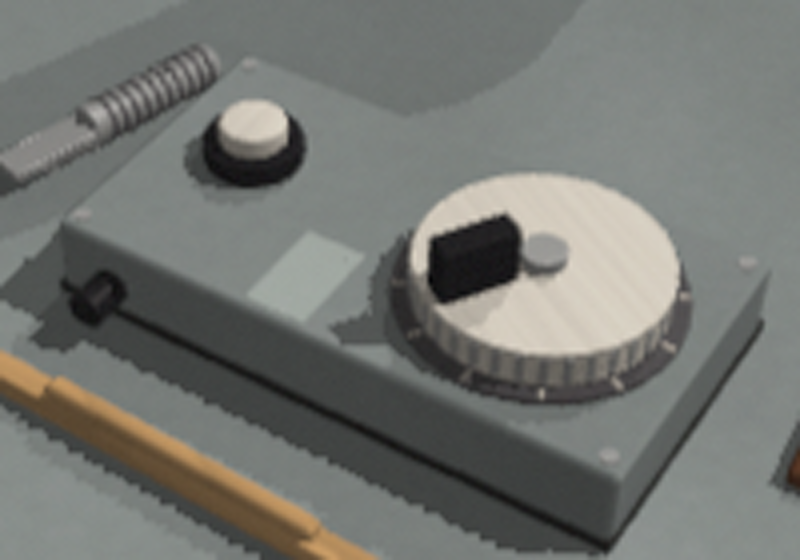

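Run:
```python
from h import *
c=cam("top"); P=lambda u,v,z:px2w(c,225+u/4,215+v/4,z)
D=P(193.5,234,.066);H=P(195,231,.072);B=P(532,281,.067);F=P(233,172,.094)
fo=P(256.5,138.5,.094);fi=P(209,206.5,.094)
print(D,H,B,F,np.linalg.norm(D-B),np.linalg.norm((F-D)[:2]), np.degrees(np.arctan2(*(fo-fi)[1::-1])),np.degrees(np.arctan2(*(F-D)[1::-1])),np.linalg.norm(fo-fi))
for q in [(55,62),(645,102),(625,420),(28,384)]: print(P(*q,.045))
for t in [(272,127),(318,178),(327,243),(307,310),(252,354),(184,364),(119,342),(76,289),(64,220),(84,156),(142,110),(210,101)]:
    w=P(*t,.048); d=(w-D)[:2]; print(np.round(np.degrees(np.arctan2(d[1],d[0])),1), np.round(np.linalg.norm(d),4))
c=cam("scene"); Q=lambda u,v,z:px2w(c,250+u/4,170+v/4,z)
print(Q(547,246,.072),Q(254,115,.067))
print(Q(474,229,.094))
print('fin top proj', [np.round((np.array(w2px(c,p))-[250,170])*4) for p in (D,F,B)])
```

```text
[0.54177331 0.14792314 0.066     ] [0.54327453 0.14657651 0.072     ] [ 0.51675917 -0.00396645  0.067     ] [0.5691584  0.12706428 0.094     ] 0.15393879432246332 0.03442433853894794 -36.35216927304117 -37.296044618023224 0.03614229722153263
[0.62250055 0.21269159 0.045     ]
[ 0.59671593 -0.06029345  0.045     ]
[ 0.45057259 -0.04652489  0.045     ]
[0.47406925 0.22811061 0.045     ]
-36.5 0.0595
-67.0 0.0609
-96.0 0.0598
-126.6 0.0617
-157.1 0.0611
172.7 0.0605
142.8 0.0618
113.3 0.0617
83.1 0.062
54.6 0.0634
23.1 0.0623
-6.7 0.061
[0.54087364 0.15104419 0.072     ] [ 0.51516869 -0.00270079  0.067     ]
[0.567992  0.1286443 0.094    ]
fin top proj [array([538., 256.]), array([469., 230.]), array([250., 116.])]
```

The top crop shows the hub at about (195,231), the fin running from (209,206) to (256,138), and the button at (532,281). The fin therefore points at about -36° in the world frame. The dial axis is near (0.542, 0.148) and the button near (0.516, -0.003). Their separation is 154 mm against the expected 155 mm, and the scene camera agrees.

Next I shut the fingers and move over, turning the tool as it goes.

```bash
python3 -m inch '[[[0,0.37,0.86,0,0.98],[0,0.37,0.86,0,0.98],[0,0.37,0.86,0,0.98],[0,0.37,0.86,0,0.98],[0,0.37,0.86,0,0.98]]]' 20; python3 -m inch '[[[0,0.37,0.86,0,0.98],[0,0.37,0.86,0,0.98],[0,0.37,0.86,0,0.98],[0,0.37,0.86,0,0.98],[0,0.37,0.86,0,0.98]]]'; python3 -c "
from cell import env
o=env.observe();print(o['joints'],o['clock'])"
```

```text
clock: 0.8
position: [0.3018, -0.5165, 0.2313]
ee_rot: [0.899, 0.437, -0.0, -0.0]
wrist_force: [0.3, 0.9, -0.5]
gripper_width: 0.0123
clock: 1.3
position: [0.348, -0.409, 0.2314]
ee_rot: [0.759, 0.651, -0.0, 0.0]
wrist_force: [0.4, -0.1, 0.2]
gripper_width: -0.0
[ 0.97317011  0.2658396  -0.2660569   1.87107594  0.08148412  1.01494932
  0.52030249] 1.3
```

```bash
python3 -m inch '[[[0,0.37,0.86,0,0.98],[0,0.37,0.86,0,0.98],[0,0.37,0.86,0,0.98],[0,0.37,0.86,0,0.98],[0,0.37,0.86,0,0.98]]]'; python3 -m inch '[[[0,0.37,0.86,0,0.98],[0,0.37,0.86,0,0.98],[0,0.37,0.86,0,0.98],[0,0.37,0.86,0,0.98],[0,0.37,0.86,0,0.98]]]';python3 -m inch '[[[0,0.37,0.86,0,0.98],[0,0.37,0.86,0,0.98],[0,0.37,0.86,0,0.98],[0,0.37,0.86,0,0.98],[0,0.37,0.86,0,0.98]]]'; python3 -c "
from cell import env
o=env.observe();print(o['joints'],o['clock'])"
```

```text
clock: 1.8
position: [0.3943, -0.3016, 0.2314]
ee_rot: [0.569, 0.822, -0.0, 0.0]
wrist_force: [0.2, -0.5, -0.2]
gripper_width: 0.0001
clock: 2.3
position: [0.4405, -0.1941, 0.2315]
ee_rot: [0.342, 0.94, -0.0, 0.0]
wrist_force: [1.1, -0.4, -0.6]
gripper_width: 0.0
clock: 2.8
position: [0.4868, -0.0866, 0.2315]
ee_rot: [0.092, 0.996, -0.0, 0.0]
wrist_force: [0.8, -0.2, 0.3]
gripper_width: -0.0
[ 0.66068592  0.2501665  -0.70341855  1.94024769  0.18980056  1.01677028
  1.25869221] 2.8
```

```bash
python3 -m inch '[[[0,0.37,0.86,0,0.98],[0,0.37,0.86,0,0.98],[0,0.37,0.86,0,0.98],[0,0.37,0.86,0,0.98],[0,0.37,0.86,0,0.98]]]'; python3 -m inch '[[[0,0.37,0.86,0,0.98],[0,0.37,0.86,0,0.98],[0,0.37,0.86,0,0.98],[0,0.37,0.86,0,0.98],[0,0.37,0.86,0,0.98]]]'
python3 - <<'E'
from h import *
from scipy.spatial.transform import Rotation as R
o=env.observe();print(o['joints'],o['clock'],o['position'])
M=R.from_quat(o['ee_rot']).as_matrix();print(M, np.degrees(np.arctan2(M[1,1],M[0,1])))
E
```

```text
clock: 3.3
position: [0.5331, 0.0208, 0.2314]
ee_rot: [-0.164, 0.987, -0.0, 0.0]
wrist_force: [-0.7, -0.2, -0.5]
gripper_width: -0.0001
clock: 3.8
position: [0.5794, 0.1282, 0.2313]
ee_rot: [-0.409, 0.913, -0.0, -0.0]
wrist_force: [-0.3, -0.3, -0.3]
gripper_width: 0.0003
[ 0.35302247  0.49451039 -0.91398209  1.71142681  0.42507424  1.14813493
  1.73045813] 3.8 [0.57942221 0.12817715 0.23127654]
[[-6.66203064e-01 -7.45770390e-01  5.47201441e-05]
 [-7.45770374e-01  6.66203030e-01 -2.68080807e-04]
 [ 1.63472002e-04 -2.19404917e-04 -9.99999963e-01]] 138.22531385008133
```

```bash
python3 -m inch '[[[0,0.22,0.5,0,0.5],[0,0.22,0.52,-0.5,0.45],[0,0,0,-1,0],[0,0,0,-1,0],[0,0,0,-1,0]]]'
python3 - <<'E'
from h import *
c=cam("top"); crop(c,205,195,200,150,4,"pics/t2.png")
c=cam("scene"); crop(c,250,150,200,150,4,"pics/s2.png")
E
```

```text
clock: 4.3
position: [0.5898, 0.1524, 0.1418]
ee_rot: [-0.452, 0.892, -0.0, -0.001]
wrist_force: [0.4, -0.1, 1.1]
gripper_width: -0.0002
```

View pics/t2.png

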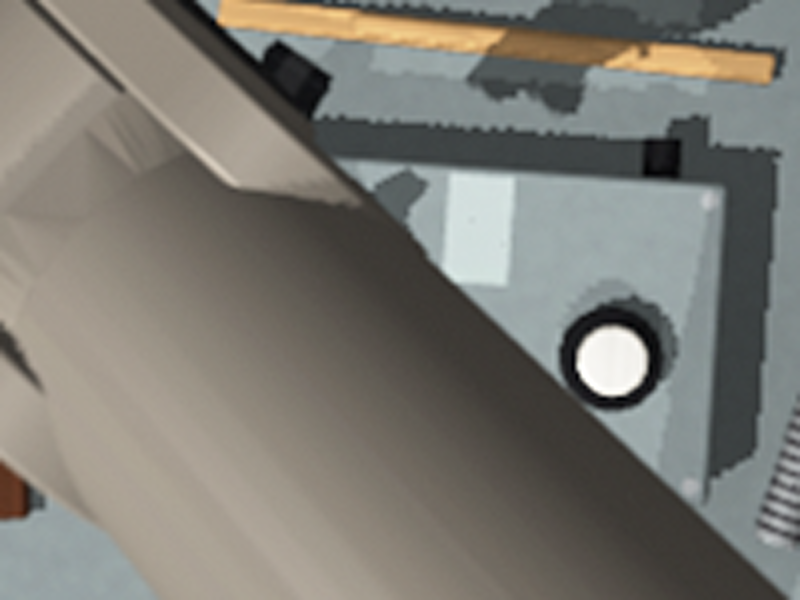

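View pics/s2.png

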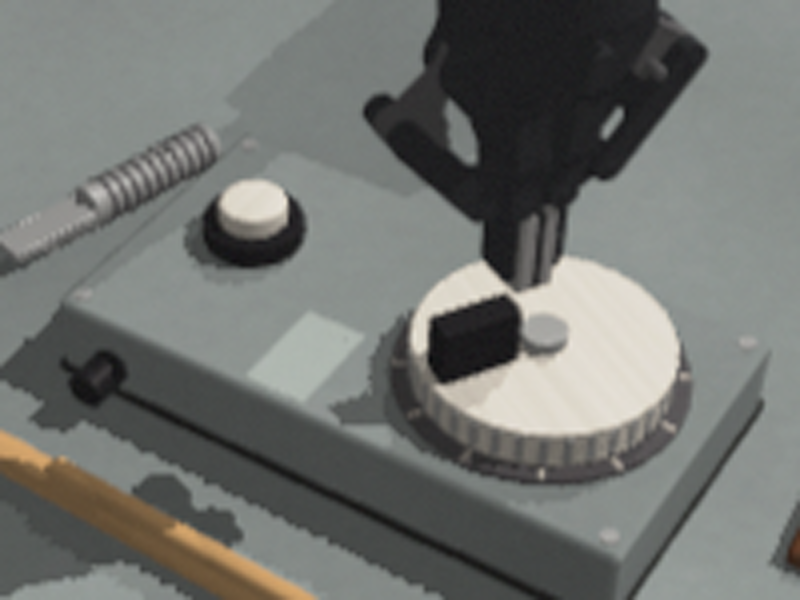

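```bash
python3 - <<'E'
from h import *
from scipy.spatial.transform import Rotation as R
c=cam("scene");o=env.observe();p=o['position'];M=R.from_quat(o['ee_rot']).as_matrix()
print(p,np.degrees(np.arctan2(M[1,1],M[0,1])))
for a,b in[(0,0),(11,0),(-11,0),(11,10),(11,-10),(-11,10),(-11,-10)]:
    print(a,b,(np.array(w2px(c,p+M@[a/1e3,b/1e3,0]))-[250,150])*4)
E
cat > plan.py <<'E'
# tool pose for fin-face angle: off=half width+half fin; angle in deg clockwise
import numpy as np
D=np.array([.5418,.1485]);th0=-36.2
def pose(cw,gap=0,r=36):
    t=np.radians(th0-cw);rad=np.array([np.cos(t),np.sin(t)]);tan=np.array([-np.sin(t),np.cos(t)])
    return D+rad*r/1e3+tan*(18+gap)/1e3, np.degrees(t)+180
if __name__=="__main__":
    from cell import env
    from scipy.spatial.transform import Rotation as R
    import sys
    o=env.observe();p=np.array(o['position']);M=R.from_quat(o['ee_rot']).as_matrix();y=np.degrees(np.arctan2(M[1,1],M[0,1]))
    d=p[:2]-D;t=np.radians(y-180);tan=np.array([-np.sin(t),np.cos(t)]);rad=np.array([np.cos(t),np.sin(t)])
    print("now",np.round(p,4),"yaw",round(y,1),"r",round(d@rad*1e3,1),"tan",round(d@tan*1e3,1),"F",np.round(o['wrist_force'],1),"cw from yaw",round(th0+180-y,1),o['clock'])
    q,yy=p[:2],y
    for a in sys.argv[1:]:
        cw,g=map(float,a.split(','));n,ny=pose(cw,g)
        print(a,np.round((n-q)/.025,2),round((ny-yy)/6,2)); q,yy=n,ny
E
python3 plan.py 0,10 0,4 6,2
```

```text
[0.58880536 0.15208848 0.14182634] 143.697700602929
0 0 [515.94099154 266.58020941]
11 0 [501.06297009 249.41952432]
-11 0 [531.12975643 284.09931382]
11 10 [523.96028295 241.77813335]
11 -10 [477.97093401 257.12589918]
-11 10 [554.37384079 276.14975194]
-11 -10 [507.68385332 292.11789846]
now [0.5888 0.1521 0.1418] yaw 143.7 r 35.8 tan 30.7 F [ 1.1 -0.1  0.8] cw from yaw 0.1 4.45
0,10 [-0.06 -0.09] 0.02
0,4 [-0.14 -0.19] 0.0
6,2 [-0.08 -0.23] -1.0
```

```bash
python3 -m inch '[[[0,0,0,-1,0],[0,0,0,-1,0],[0,0,0,-0.5,0],[0,0,0,0,0]]]'; python3 plan.py 0,4 0,0 3,0 6,0 9,0 12,0 15,0
```

```text
clock: 4.85
position: [0.5896, 0.1527, 0.0806]
ee_rot: [-0.452, 0.892, 0.0, -0.001]
wrist_force: [-0.2, -1.2, 0.9]
gripper_width: 0.0001
now [0.5896 0.1527 0.0806] yaw 143.7 r 36.0 tan 31.6 F [-0.2 -1.2  0.9] cw from yaw 0.1 4.85
0,4 [-0.23 -0.31] 0.02
0,0 [-0.09 -0.13] 0.0
3,0 [-0.02 -0.08] -0.5
6,0 [-0.02 -0.08] -0.5
9,0 [-0.02 -0.08] -0.5
12,0 [-0.03 -0.08] -0.5
15,0 [-0.03 -0.08] -0.5
```

```bash
python3 -m inch '[[[0,-0.23,-0.31,0,0],[0,-0.09,-0.13,0,0],[0,-0.02,-0.08,0,-0.5],[0,-0.02,-0.08,0,-0.5]]]'; python3 plan.py 9,0 12,0 15,0 18,0 21,0 24,0;  python3 - <<'E'
from h import *
c=cam("scene"); crop(c,300,190,150,100,5,"pics/s3.png")
E
```

```text
clock: 5.25
position: [0.582, 0.1386, 0.0827]
ee_rot: [-0.403, 0.915, 0.0, 0.002]
wrist_force: [3.5, 3.0, -3.2]
gripper_width: -0.0001
now [0.582  0.1386 0.0827] yaw 137.6 r 36.4 tan 19.8 F [ 3.5  3.  -3.2] cw from yaw 6.2 5.25
9,0 [-0.08 -0.12] -0.46
12,0 [-0.03 -0.08] -0.5
15,0 [-0.03 -0.08] -0.5
18,0 [-0.04 -0.08] -0.5
21,0 [-0.04 -0.07] -0.5
24,0 [-0.04 -0.07] -0.5
```

View pics/s3.png

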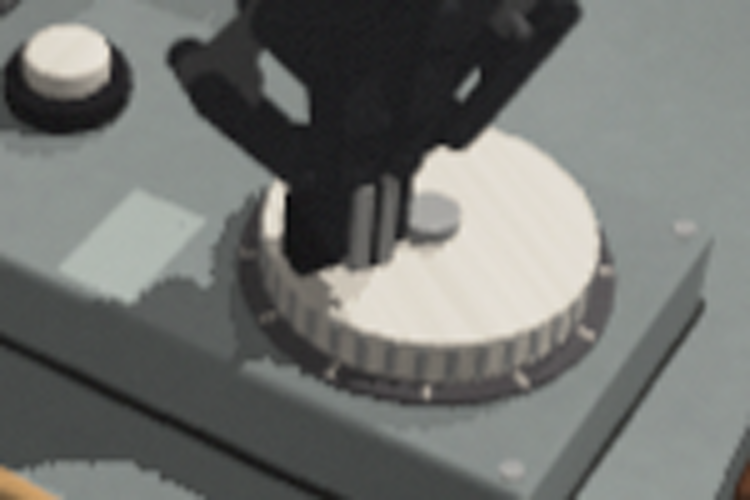

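```bash
python3 -m inch '[[[0,-0.03,-0.08,0,-0.5],[0,-0.03,-0.08,0,-0.5],[0,-0.04,-0.08,0,-0.5]]]'; python3 plan.py;  python3 -m inch '[[[0,-0.04,-0.08,0,-0.5],[0,-0.04,-0.08,0,-0.5]]]'; python3 plan.py 21,0 24,0 27,0 30,0
```

```text
clock: 5.6
position: [0.5808, 0.1337, 0.0829]
ee_rot: [-0.331, 0.944, 0.001, 0.003]
wrist_force: [6.4, 4.1, -4.9]
gripper_width: 0.0001
now [0.5808 0.1337 0.0829] yaw 128.7 r 36.0 tan 21.2 F [ 6.4  4.1 -4.9] cw from yaw 15.1 5.6
clock: 5.8
position: [0.5777, 0.1282, 0.0826]
ee_rot: [-0.281, 0.96, -0.0, 0.001]
wrist_force: [0.3, -0.3, 0.5]
gripper_width: -0.0001
now [0.5777 0.1282 0.0826] yaw 122.6 r 36.5 tan 19.3 F [ 0.3 -0.3  0.5] cw from yaw 21.2 5.8
21,0 [-0.05 -0.01] 0.03
24,0 [-0.04 -0.07] -0.5
27,0 [-0.05 -0.07] -0.5
30,0 [-0.05 -0.07] -0.5
```

Run:
```python
from h import *
c=cam("scene"); crop(c,300,190,150,100,5,"pics/s4.png")
```

```text
(no output)
```

View pics/s4.png

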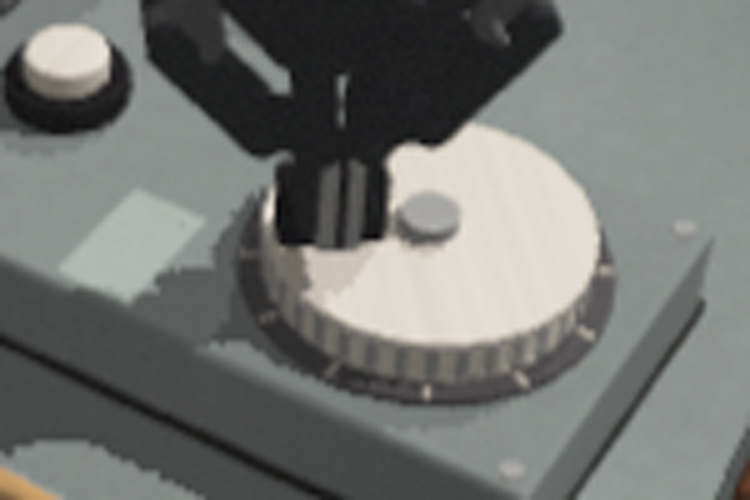

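```bash
python3 -m inch '[[[0,-0.05,-0.05,0,-0.5],[0,-0.05,-0.07,0,-0.5],[0,-0.05,-0.07,0,-0.5]]]'; python3 plan.py 33,0 36,0 39,0 42,0 45,0 48,0 51,0 54,0
```

```text
clock: 6.15
position: [0.5728, 0.123, 0.0821]
ee_rot: [-0.205, 0.979, -0.0, 0.0]
wrist_force: [1.0, -0.1, -0.2]
gripper_width: -0.0003
now [0.5728 0.123  0.0821] yaw 113.7 r 35.8 tan 18.1 F [ 1.  -0.1 -0.2] cw from yaw 30.1 6.15
33,0 [-0.06 -0.07] -0.48
36,0 [-0.06 -0.06] -0.5
39,0 [-0.06 -0.06] -0.5
42,0 [-0.06 -0.05] -0.5
45,0 [-0.07 -0.05] -0.5
48,0 [-0.07 -0.05] -0.5
51,0 [-0.07 -0.04] -0.5
54,0 [-0.07 -0.04] -0.5
```

Force is near zero and the finger is just level with the 30° stop, so click 1 is done. Starting click 2.

```bash
python3 -m inch '[[[0,-0.06,-0.07,0,-0.5],[0,-0.06,-0.06,0,-0.5],[0,-0.06,-0.06,0,-0.5],[0,-0.06,-0.05,0,-0.5]]]';python3 plan.py; python3 -m inch '[[[0,-0.07,-0.05,0,-0.5],[0,-0.07,-0.05,0,-0.5]]]'; python3 plan.py 48,0 51,0 54,0 57,0 60,0
```

```text
clock: 6.55
position: [0.569, 0.1181, 0.0825]
ee_rot: [-0.102, 0.995, 0.001, 0.003]
wrist_force: [6.0, 2.2, -5.6]
gripper_width: -0.0002
now [0.569  0.1181 0.0825] yaw 101.7 r 35.3 tan 20.5 F [ 6.   2.2 -5.6] cw from yaw 42.1 6.55
clock: 6.75
position: [0.5651, 0.1152, 0.0824]
ee_rot: [-0.05, 0.999, 0.001, 0.002]
wrist_force: [3.5, 0.6, -1.9]
gripper_width: 0.0001
now [0.5651 0.1152 0.0824] yaw 95.7 r 35.4 tan 19.9 F [ 3.5  0.6 -1.9] cw from yaw 48.1 6.75
48,0 [-0.07 -0.03] 0.02
51,0 [-0.07 -0.04] -0.5
54,0 [-0.07 -0.04] -0.5
57,0 [-0.08 -0.04] -0.5
60,0 [-0.08 -0.03] -0.5
```

```bash
python3 -m inch '[[[0,-0.07,-0.04,0,-0.5]]]';python3 plan.py; python3 -m inch '[[[0,-0.07,-0.04,0,-0.5]]]'; python3 plan.py 54,0 57,0 60,0 63,0
python3 - <<'E'
from h import *
c=cam("scene"); crop(c,300,190,150,100,5,"pics/s5.png")
E
```

```text
clock: 6.85
position: [0.562, 0.1137, 0.0822]
ee_rot: [-0.023, 1.0, 0.0, 0.001]
wrist_force: [-0.1, -0.3, 1.2]
gripper_width: -0.0001
now [0.562  0.1137 0.0822] yaw 92.7 r 35.7 tan 18.6 F [-0.1 -0.3  1.2] cw from yaw 51.1 6.85
clock: 6.95
position: [0.5598, 0.1126, 0.082]
ee_rot: [0.003, 1.0, -0.0, 0.0]
wrist_force: [-0.5, -0.2, 0.6]
gripper_width: -0.0001
now [0.5598 0.1126 0.082 ] yaw 89.7 r 35.8 tan 18.2 F [-0.5 -0.2  0.6] cw from yaw 54.1 6.95
54,0 [-0.01 -0.01] 0.02
57,0 [-0.08 -0.04] -0.5
60,0 [-0.08 -0.03] -0.5
63,0 [-0.08 -0.03] -0.5
```

View pics/s5.png

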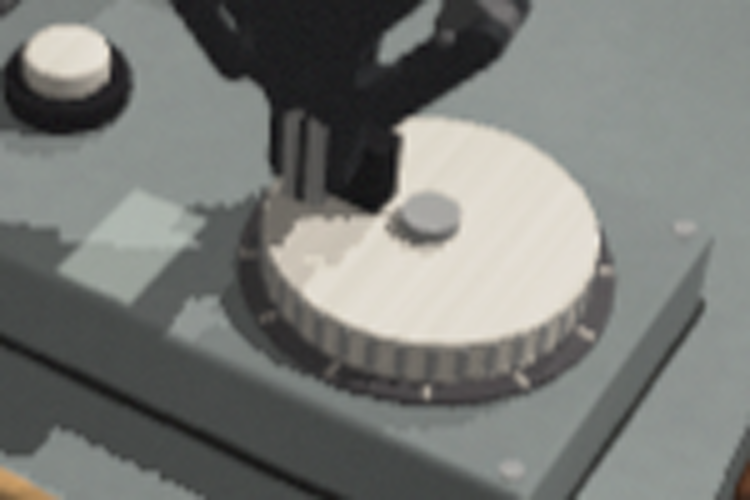

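Click 2 has gone: the force fell to zero with the finger at 51–54°. Moving up to 60°, then click 3.

```bash
python3 -m inch '[[[0,-0.08,-0.04,0,-0.5],[0,-0.08,-0.03,0,-0.5]]]';python3 plan.py 63,0 66,0 69,0 72,0 75,0 78,0 81,0 84,0
```

```text
clock: 7.2
position: [0.5558, 0.1109, 0.0819]
ee_rot: [0.055, 0.999, -0.0, 0.0]
wrist_force: [-0.2, -0.4, -0.1]
gripper_width: -0.0001
now [0.5558 0.1109 0.0819] yaw 83.7 r 35.8 tan 18.0 F [-0.2 -0.4 -0.1] cw from yaw 60.1 7.2
63,0 [-0.08 -0.03] -0.49
66,0 [-0.08 -0.02] -0.5
69,0 [-0.08 -0.02] -0.5
72,0 [-0.08 -0.01] -0.5
75,0 [-0.08 -0.01] -0.5
78,0 [-0.08 -0.01] -0.5
81,0 [-0.08 -0.  ] -0.5
84,0 [-0.08  0.  ] -0.5
```

```bash
python3 -m inch '[[[0,-0.08,-0.03,0,-0.5],[0,-0.08,-0.02,0,-0.5],[0,-0.08,-0.02,0,-0.5],[0,-0.08,-0.01,0,-0.5]]]';python3 plan.py; python3 -m inch '[[[0,-0.08,-0.01,0,-0.5],[0,-0.08,-0.01,0,-0.5]]]'; python3 plan.py; python3 -m inch '[[[0,-0.08,0,0,-0.5]]]'; python3 plan.py 81,0 84,0 87,0 90,0
```

```text
clock: 7.6
position: [0.5502, 0.1086, 0.0822]
ee_rot: [0.159, 0.987, 0.001, 0.002]
wrist_force: [7.2, -0.9, -5.2]
gripper_width: 0.0001
now [0.5502 0.1086 0.0822] yaw 71.7 r 35.2 tan 20.5 F [ 7.2 -0.9 -5.2] cw from yaw 72.1 7.6
clock: 7.8
position: [0.5457, 0.108, 0.0821]
ee_rot: [0.211, 0.978, 0.001, 0.002]
wrist_force: [2.7, 0.4, -2.1]
gripper_width: 0.0001
now [0.5457 0.108  0.0821] yaw 65.7 r 35.3 tan 20.2 F [ 2.7  0.4 -2.1] cw from yaw 78.1 7.8
clock: 7.9
position: [0.5424, 0.1082, 0.0819]
ee_rot: [0.236, 0.972, 0.0, 0.001]
wrist_force: [-0.2, -0.8, 0.5]
gripper_width: 0.0
now [0.5424 0.1082 0.0819] yaw 62.7 r 35.5 tan 19.0 F [-0.2 -0.8  0.5] cw from yaw 81.1 7.9
81,0 [-0.04  0.  ] 0.02
84,0 [-0.08  0.  ] -0.5
87,0 [-0.08  0.01] -0.5
90,0 [-0.08  0.01] -0.5
```

```bash
python3 -m inch '[[[0,-0.08,0,0,-0.5],[0,-0.08,0.01,0,-0.5],[0,-0.08,0.01,0,-0.5]]]';python3 plan.py 93,0 96,0 99,0 102,0 105,0 108,0 111,0 114,0
python3 - <<'E'
from h import *
c=cam("scene"); crop(c,300,190,150,100,5,"pics/s6.png")
c=cam("top"); crop(c,205,195,200,150,4,"pics/t6.png")
E
```

```text
clock: 8.2
position: [0.5358, 0.1091, 0.0819]
ee_rot: [0.311, 0.95, 0.0, 0.0]
wrist_force: [0.1, 0.1, -0.0]
gripper_width: 0.0
now [0.5358 0.1091 0.0819] yaw 53.7 r 35.4 tan 18.4 F [ 0.1  0.1 -0. ] cw from yaw 90.1 8.2
93,0 [-0.11  0.01] -0.49
96,0 [-0.08  0.02] -0.5
99,0 [-0.08  0.02] -0.5
102,0 [-0.08  0.03] -0.5
105,0 [-0.08  0.03] -0.5
108,0 [-0.08  0.04] -0.5
111,0 [-0.07  0.04] -0.5
114,0 [-0.07  0.04] -0.5
```

View pics/s6.png

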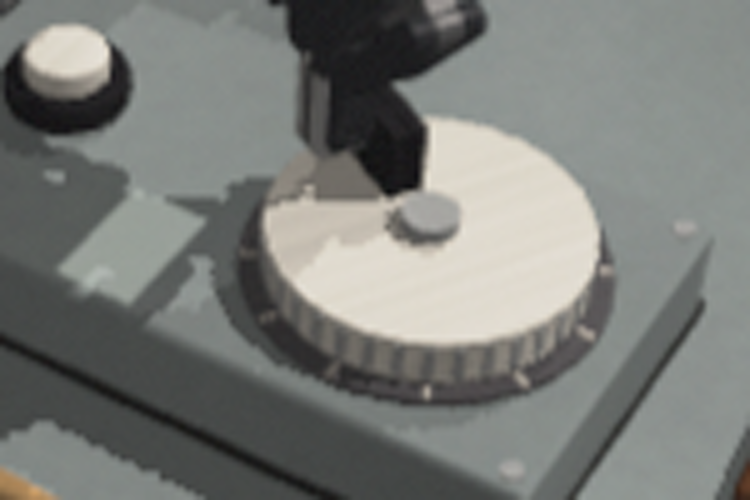

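View pics/t6.png

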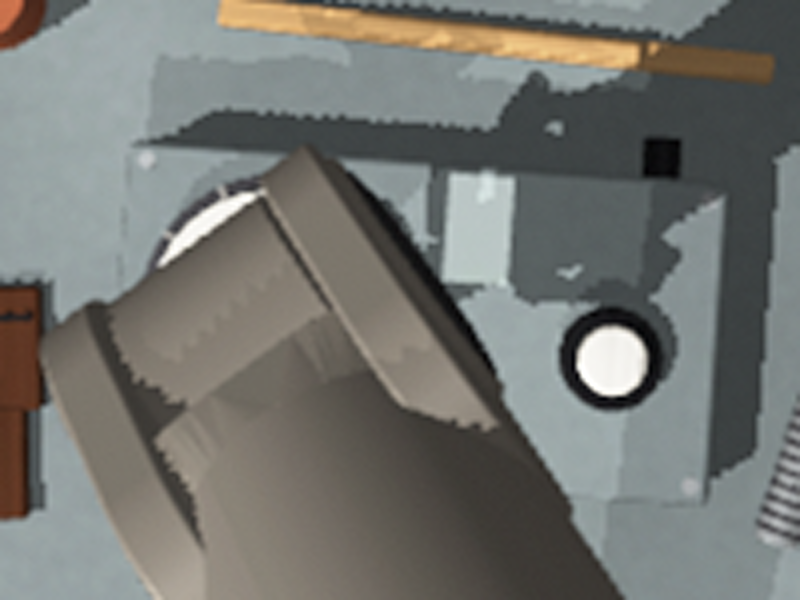

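```bash
python3 -m inch '[[[0,-0.1,0.01,0,-0.5],[0,-0.08,0.02,0,-0.5],[0,-0.08,0.02,0,-0.5],[0,-0.08,0.03,0,-0.5]]]';python3 plan.py; python3 -m inch '[[[0,-0.08,0.03,0,-0.5]]]'; python3 plan.py; python3 -m inch '[[[0,-0.08,0.04,0,-0.5]]]'; python3 plan.py 108,0 111,0 114,0
```

```text
clock: 8.7
position: [0.5296, 0.1098, 0.0819]
ee_rot: [0.409, 0.912, 0.001, 0.002]
wrist_force: [6.2, -4.1, -4.2]
gripper_width: 0.0003
now [0.5296 0.1098 0.0819] yaw 41.7 r 34.9 tan 20.8 F [ 6.2 -4.1 -4.2] cw from yaw 102.1 8.7
clock: 8.8
position: [0.5277, 0.1104, 0.082]
ee_rot: [0.433, 0.901, 0.001, 0.002]
wrist_force: [6.8, -4.0, -3.5]
gripper_width: 0.0002
now [0.5277 0.1104 0.082 ] yaw 38.7 r 34.8 tan 20.9 F [ 6.8 -4.  -3.5] cw from yaw 105.1 8.8
clock: 8.9
position: [0.5253, 0.1116, 0.0819]
ee_rot: [0.456, 0.89, 0.001, 0.002]
wrist_force: [3.3, -1.9, -2.5]
gripper_width: 0.0001
now [0.5253 0.1116 0.0819] yaw 35.7 r 34.9 tan 20.3 F [ 3.3 -1.9 -2.5] cw from yaw 108.1 8.9
108,0 [-0.09  0.05] 0.02
111,0 [-0.07  0.04] -0.5
114,0 [-0.07  0.04] -0.5
```

```bash
python3 -m inch '[[[0,-0.06,0.035,0,-0.4]]]';python3 plan.py;python3 -m inch '[[[0,0,0,0,0]]]'; python3 plan.py 112,15
```

```text
clock: 9.0
position: [0.5225, 0.1133, 0.0818]
ee_rot: [0.475, 0.88, 0.0, 0.001]
wrist_force: [0.6, 0.5, -0.4]
gripper_width: -0.0003
now [0.5225 0.1133 0.0818] yaw 33.3 r 35.5 tan 18.9 F [ 0.6  0.5 -0.4] cw from yaw 110.5 9.0
clock: 9.1
position: [0.5218, 0.1138, 0.0816]
ee_rot: [0.474, 0.881, 0.0, 0.0]
wrist_force: [-0.0, -0.2, 0.5]
gripper_width: -0.0002
now [0.5218 0.1138 0.0816] yaw 33.5 r 35.8 tan 17.9 F [-0.  -0.2  0.5] cw from yaw 110.3 9.1
112,15 [ 0.27 -0.49] -0.28
```

The force drops to zero at about 110°, so click 4 has snapped ahead. Backing away from the fin and lifting.

```bash
python3 -m inch '[[[0,0.27,-0.44,0,0],[0,0.1,-0.2,1,0],[0,0,-0.6,1,0],[0,0,-1,0.5,0],[0,0,-1,0,0]]]'; python3 -m inch '[[[0,0,-1,0,0],[0,-0.1,-1,0,0],[0,0,0,0,0]]]';python3 - <<'E'
from h import *
c=cam("scene"); crop(c,250,150,200,150,4,"pics/s7.png")
c=cam("top"); crop(c,205,195,200,150,4,"pics/t7.png")
E
```

```text
clock: 9.6
position: [0.5329, 0.0314, 0.1461]
ee_rot: [0.474, 0.881, 0.001, 0.002]
wrist_force: [0.8, -0.2, -0.3]
gripper_width: 0.0003
clock: 9.9
position: [0.5283, -0.0228, 0.1437]
ee_rot: [0.477, 0.879, -0.001, 0.0]
wrist_force: [0.1, -0.6, 0.5]
gripper_width: 0.0001
```

View pics/s7.png

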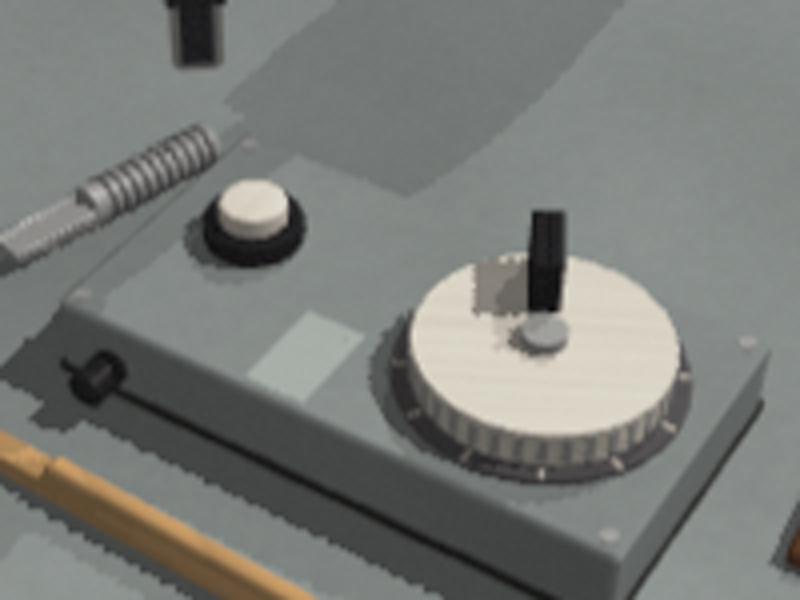

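View pics/t7.png

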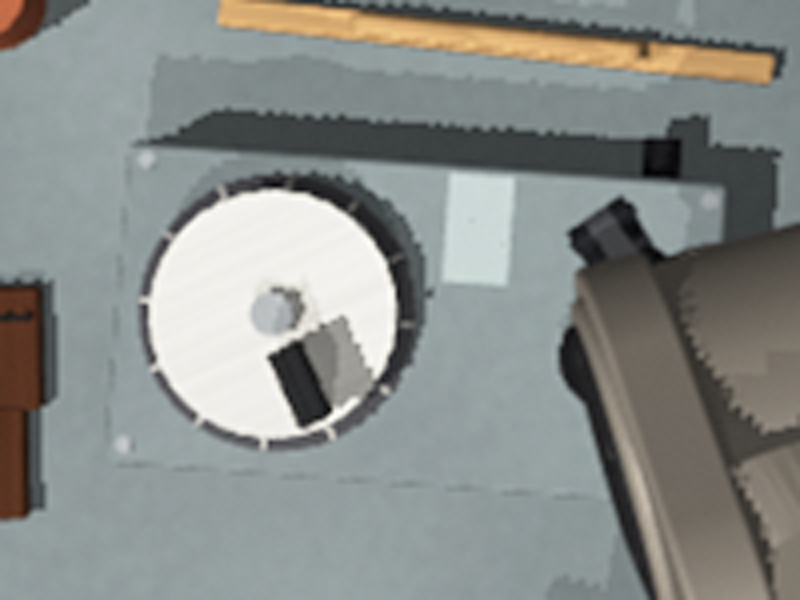

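The top view shows the fin from about (280,348) to (318,420), pointing at the tick at (332,432). That is the fourth tick clockwise from the start, at about -156°. The button is still up. Now over the button.

```bash
python3 -m inch '[[[0,-0.49,0.77,0,0],[0,0,0,-1,0],[0,0,0,-0.8,0],[0,0,0,0,0]]]'; python3 plan.py
python3 - <<'E'
from h import *
c=cam("top")
P=lambda u,v,z:px2w(c,205+u/4,195+v/4,z)
a=P(318,419.5,.094)-P(280.5,348,.094);print(np.degrees(np.arctan2(a[1],a[0])))
a=P(299,384,.094)-[.5418,.1485,0];print(np.degrees(np.arctan2(a[1],a[0])),np.hypot(*a[:2]))
c=cam("scene"); crop(c,250,150,200,150,4,"pics/s8.png")
E
```

```text
clock: 10.4
position: [0.5145, 0.003, 0.0968]
ee_rot: [0.473, 0.881, -0.001, -0.002]
wrist_force: [-0.6, 0.3, -0.4]
gripper_width: -0.0003
now [0.5145 0.003  0.0968] yaw 33.5 r 103.1 tan 106.3 F [-0.6  0.3 -0.4] cw from yaw 110.3 10.4
-153.59126855984874
-154.90301861140358 0.033013313062302624
```

View pics/s8.png

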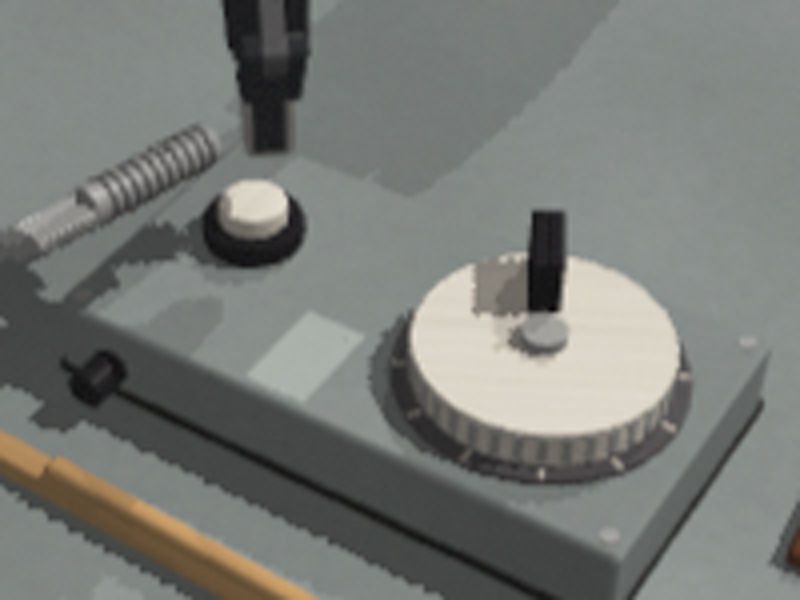

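```bash
python3 -m inch '[[[0,0.06,-0.26,-0.3,0],[0,0,0,-0.4,0],[0,0,0,-0.2,0],[0,0,0,0,0]]]'; python3 -m inch '[[[0,0,0,-0.16,0],[0,0,0,-0.12,0],[0,0,0,0,0]]]'
```

```text
clock: 10.9
position: [0.5171, -0.0047, 0.0755]
ee_rot: [0.475, 0.88, -0.0, -0.001]
wrist_force: [-0.6, -0.5, -0.8]
gripper_width: 0.0001
clock: 11.2
position: [0.5175, -0.0045, 0.069]
ee_rot: [0.475, 0.88, -0.0, -0.0]
wrist_force: [0.5, 0.7, 0.3]
gripper_width: -0.0003
```

```bash
for i in 1 ; do python3 -m inch '[[[0,0,0,-0.16,0],[0,0,0,-0.12,0]]]'; done; python3 -m inch '[[[0,0,0,-0.12,0],[0,0,0,0,0]]]'
```

```text
clock: 11.4
position: [0.5182, -0.0044, 0.0624]
ee_rot: [0.475, 0.88, 0.0, 0.0]
wrist_force: [-0.7, -1.8, 4.6]
gripper_width: -0.0001
clock: 11.6
position: [0.5183, -0.0044, 0.0608]
ee_rot: [0.475, 0.88, -0.0, 0.0]
wrist_force: [-5.9, -1.0, 18.5]
gripper_width: 0.0
```

The button has bottomed out: z is 0.0608 against an expected 0.061, and the force has jumped to 18 N. Releasing.

```bash
python3 -m inch '[[[0,0,0,-0.03,0],[0,0,0,0,0]]]'; python3 -m inch '[[[0,0,0,0.3,0],[0,0,0,0.4,0],[0,0,0,1,0],[0,0,0,1,0],[0,0,-1,1,0]]]';python3 -m inch '[[[0,0,-1,0.5,0],[0,0,-1,0,0],[0,0,-1,0,0],[0,0,-1,0,0],[0,0,0,0,0]]]'
python3 - <<'E'
from h import *
c=cam("scene"); cv2.imwrite("pics/s9.png",c["pixels"])
c=cam("top"); cv2.imwrite("pics/t9.png",c["pixels"])
E
```

```text
clock: 11.8
position: [0.5183, -0.0044, 0.0607]
ee_rot: [0.475, 0.88, -0.0, 0.001]
wrist_force: [-7.1, -2.1, 25.5]
gripper_width: -0.0001
clock: 12.3
position: [0.5177, -0.0262, 0.1521]
ee_rot: [0.472, 0.881, 0.001, -0.0]
wrist_force: [0.5, -0.6, -0.5]
gripper_width: 0.0
clock: 12.8
position: [0.517, -0.1338, 0.1634]
ee_rot: [0.477, 0.879, -0.001, 0.0]
wrist_force: [-0.6, -0.1, -1.0]
gripper_width: 0.0003
```

View pics/s9.png

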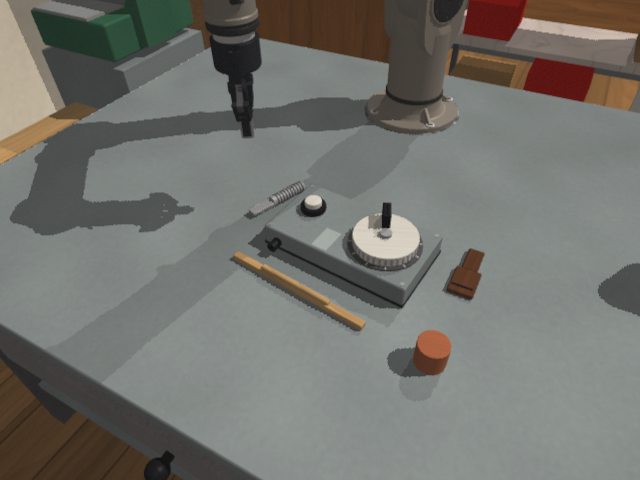

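View pics/t9.png

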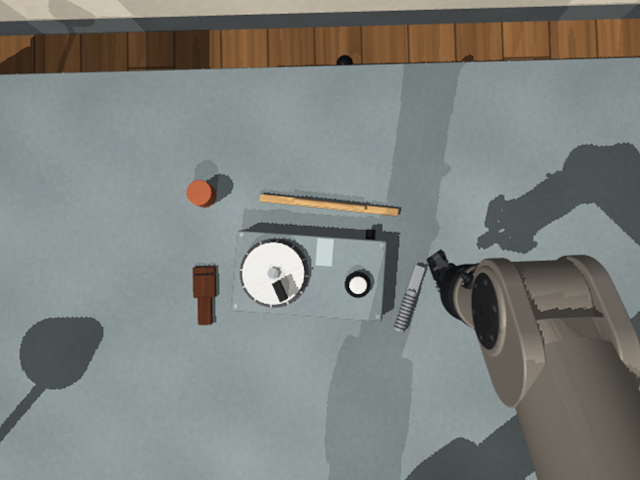

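In both pictures the button is up (top view 358,285) and the fin is at four clicks (about 280,290). The bystanders are at the pixels they started from, and the arm is clear. Handing in.

```bash
python3 -m inch '[[[0,0,0,0,0],[0,0,0,0,0]]]'; python3 -c "
from cell import env
print(env.sign_off())"
```

```text
clock: 13.1
position: [0.5178, -0.1282, 0.1636]
ee_rot: [0.474, 0.881, 0.0, -0.0]
wrist_force: [0.0, 0.1, 0.3]
gripper_width: 0.0001
the job is handed in; nothing more can be done
None
```

The dial is four clicks clockwise from where it started, the confirm button has been pressed fully and is back up, and I handed the job in at 13.1 s.

- **Dial:** I pushed the fin's trailing face with the shut fingertips and felt four separate force build-ups and releases. I stopped at about 110° and backed away so the fourth click could snap home. During the pushes the hand hid the fin, so I counted those clicks by force alone.
- **Fin angle check:** Afterwards the top view showed the fin on the fourth tick from its start. By pixels it measured -154° to -155°, against -156° expected. I put that small gap down to reading error, since stops are 30° apart.
- **Button:** I pressed it to a TCP height of 60.7 mm, where fully down is 61 mm, and the force rose to about 25 N at the bottom. It was up again in the last pictures.
- **Surroundings:** The loose tools and parts sit at the same pixels as at the start, and the arm is clear with no force on the wrist.

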